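# Close the exhaust vent flap with the hook pole

## Task

The flap on top of the sheet-metal exhaust vent has been left open. Take the hook pole from its cradle, catch the ring eye at the flap's free edge with the hook and draw the flap fully shut without slamming it, then unhook and lay the pole back in its cradle. Touch the vent and its flap with the pole only, and leave the soap bar where it lies.

Things in the scene. Friction and masses are not known exactly. Their poses are not given: they have to be found in the camera images.
- vent_box: Fixed bare-metal exhaust vent on the table: a box 90 mm deep (x), 160 wide (y), 200 high, open at the top, louvres in its front (-x side, towards the robot), a round duct spigot standing 28 mm out of its left (+y) side, a foot flange 15 mm wider all round. Origin: centre of the underside; x points from front to back, z up. Place and yaw change each time.
- vent_flap (a joint): Hinge of the flap, along the vent's rear top edge (parallel to the vent's y). 0 = shut, lying level on the box; grows as the front edge rises, to 1.6 rad. It stays where it is left (friction 0.07 N m: about 0.5 to 1.2 N at the eye moves it); starts 0.95 to 1.35 rad open.
- flap_hinge (a point): Middle of the flap's hinge line, 201 mm above the table. The flap is a metal plate 95 mm from hinge to free edge, 166 mm wide, 4 mm thick.
- ring_eye (a point): Centre of the ring eye standing out beyond the middle of the flap's free edge. Inner diameter 36 mm, outer 46, bar 5 mm. The hole runs along its y axis (parallel to the hinge), so a hook goes in sideways. Centre 119 mm from the hinge line and, with the flap shut, 3 mm above it; it moves with the flap.
- pole_grip (a point): The loose hook pole (0.1 to 0.17 kg): centre of its wooden handle, 150 mm long and 22 x 22 mm square; grip it here, it balances a little ahead of this point. x points along the pole to its hook, z up as it lies in the cradle. An 8 mm steel rod runs on from the handle along x and ends in the hook 165 mm ahead of this point.
- pole_hook (a point): Middle of the hook: a straight 6 mm leg turned square off the rod's end to the pole's left (+y), 36 mm long from the rod's axis, with a 10 mm ball on its tip, level with the handle's centre. This point is 165 mm ahead (x) and 18 mm left (+y) of pole_grip; axes as pole_grip.
- pole_cradle: Fixed plywood cradle holding the pole: base bar 130 x 50 x 8 mm, two 10 mm thick forks at x = -45 and +45 mm, the handle's middle free for fingers. Fork seats 40 mm above the table (handle centre 51 mm up); wire prongs 27 mm apart at the seat, flaring to 48 mm at their tops, 66 mm up. Origin: centre of the underside; x along the pole, towards its hook. Place and yaw change.
- soap_bar: White soap bar, 39 x 87 x 24 mm, lying loose on the table between the cradle and the vent or in front of them; must stay put. Origin: centre of the underside.
Mind the look-alikes: they are no part of the job. There is more than one size of the pole_cradle; the job needs the larger.

How it is judged:
By the outcome, as a careful person would: the job done as asked, in the order asked, and still so for the second after the job is handed in, with the robot touching nothing.
It also fails if it takes over 64 s, if anything falls off the work surface, if the arm or the gripper's body presses on something with over 40 N, if the wrist force passes 120 N, or if a joint passes its speed limit or range.

## Robot

A 7-joint arm with a two-finger parallel gripper is mounted at the origin on a cart in front of the work surface, level with it; the furniture and walls round the work are solid. World frame = base frame: x ahead of the robot, y to its left, z up, the work surface at z = 0. Lengths are in m, angles in rad, forces in N, time in s.
With the tool pointing down it reaches from about 0.4 to 0.85 m from the base axis. Payload 10.4 kg.
Tool frame: the origin (TCP) lies between the finger pads; the fingertips stand tcp_to_tips ahead of it and the grasp point (between the pads) lies 8 mm behind it (tcp_to_tips is the distance from the TCP to the fingertips, in m); z points along the fingers, y is the line along which they close (so a half turn about z gives the same grasp; the last joint's range is limited). The gripper opens to 85 mm and grips with 20 to 120 N. Pads are 22 mm wide; open, the fingers measure 114 mm over their backs; the gripper's body (76 mm by 85 mm) begins 54 mm behind the grasp point. The pads swing forward as they close: fully open they stand 13 mm farther back than shut.
Start: joints at [1.218, 0.332, -0.065, 1.46, 0.022, 1.35, -0.088], TCP at [0.202, -0.591, 0.242] pointing down, gripper open.
Joint ranges: [-2.6, 2.6], [-0.5, 2.12], [-1.47, 1.34], [0.16, 2.42], [-1.27, 4.41], [0.06, 2.06], [-2.6, 2.6]. Speed limits (rad/s): [2.22, 2.22, 2.79, 2.79, 3.14, 3.14, 3.14].

## Interface

Orientations are given as a unit quaternion [x, y, z, w].
In Python, from workcell import * gives the robot as it stands.
- The arm moves only by the tool apply_moves, never from a script. Its argument "rows" is a list of rows, each an object of numbers: "x", "y", "z": the shift along the tool's x, y, z in mm; "ax", "ay", "az": the turn, a rotation vector about the tool's x, y, z in degrees; "gripper": the closure, from 0 (fully open) to 1 (shut). A call has 1 to 5 rows; each row shifts and turns the commanded pose from where the row before left it, along the tool's axes as they then stand; what a row does not reach is not made up. A row lasts 1/12 s, in which the tool goes at most 41.7 mm and 7.16 degrees, less where a joint would pass 70% of its speed; a pose out of reach is approached as far as the arm can. A call with a gripper value outside its range is refused whole. The fingers move at their own pace and stop on an object; "newtons" is the grip in N (left out, the last holds). Time passes only in rows, so rows that do not move let the fingers close. It gives the time, the measured TCP pose, the force, the opening and the grip force at its end, in the units of the state.
- get_obs(): the state, without advancing time (a new reading comes with each control period).
- camera(name): name is "side" or "top" or "wrist"; returns a dict with "color" (420x560x3 uint8, red, green, blue), "fov_y" (degrees; the focal length in pixels is half the picture's height over the tangent of half this angle, whatever the lens; pixels are square), "cx", "cy" (the principal point, pixels), "rvec" (rotation vector, rad) and "tvec" (3), from world to camera coordinates, as OpenCV has them. Camera axes: x right, y down, z forward; pixel columns grow to the right and rows downward; lengths in m; the calibration is good to about 2 mm. A picture is of the moment at which its call begins. There is no depth.
- hand_in(): hands the job in; it is judged then, once.
The state is a dict: "clock": time; "joint_pos": joint angles; "joint_velocities": joint speeds; "tau": joint torques, N m; "position": TCP position; "ee_rot": TCP orientation; "ft_force": force on the tool from outside, world axes, zero at the start; "torque": the same for the moment, N m; "grip_width": opening from 0.0 (shut) to 1.0 (fully open); "grasp_force": force on a finger pad.
Only numpy, scipy, OpenCV 4.12 (cv2) and the standard library are available. Lean on these libraries where they do the work, as an engineer would, in place of code of your own. Each camera call takes 0.05 s, during which the arm holds its last target. There are 200 camera calls.

## Working session

There is one attempt and no reset: what is moved stays moved. The work goes in short steps, Python scripts to look and compute and a tool call to move; the robot and the scene stay as the last step left them, time stands still between calls to the robot, and variables do not carry over. Pictures are saved under pics/ and viewed, at most 11 in all, crops included, and the job is handed in when it is done.

Besides the shell and the picture viewer there is one more tool, called after "Emit:" in YAML: its name, and indented under it one key for each argument. apply_moves: Moves the arm, as the interface text tells. Its arguments: {"type":"object","properties":{"rows":{"type":"array","items":{"type":"object","properties":{"x":{"type":"number"},"y":{"type":"number"},"z":{"type":"number"},"ax":{"type":"number"},"ay":{"type":"number"},"az":{"type":"number"},"gripper":{"type":"number"}}}},"newtons":{"type":"number"}},"required":["rows"]}

```bash
ls; mkdir -p pics; python3 - <<'E'
from workcell import *
import cv2,json
o=get_obs();print({k:(o[k] if not hasattr(o[k],'tolist') else o[k].tolist()) for k in o})
for n in("side","top"):
    c=camera(n);cv2.imwrite(f"pics/{n}0.png",cv2.resize(c["color"][:,:,::-1],(800,600),interpolation=cv2.INTER_CUBIC))
    cv2.imwrite(f"pics/{n}raw.png",c["color"][:,:,::-1])
    d={k:(v.tolist() if hasattr(v,'tolist') else v) for k,v in c.items() if k!="color"}
    json.dump(d,open(n+".json","w"));print(d)
E
```

```text
pics
{'clock': 0.0, 'joint_pos': [1.2184228254611902, 0.33288479705419904, -0.06471678884074251, 1.4609598009403348, 0.021638771651329634, 1.3499076489547928, -0.08853580187680014], 'joint_velocities': [-0.0016504931306024783, 0.0002466072938567051, 0.001851051673141441, 0.0005373947469202392, -0.0007041809186664671, 0.0005726592175754147, -0.000302052380072685], 'tau': [-3.1285313752960064e-05, -62.54500865936279, 0.049305218271911144, -39.15899991989136, 0.016269076731987298, 0.01011725573334843, -6.073090617064736e-05], 'position': [0.2022654347922165, -0.5909744462039156, 0.24149908549011181], 'ee_rot': [0.9864358683543016, 0.16414549260412728, -0.00016959125112461646, -0.0007114215704308726], 'ft_force': [0.7758048569814452, -0.9544861753490191, 0.7777049502544445], 'torque': [-0.04005009812822743, 0.012212767979006603, -0.0031052511713442555], 'grasp_force': 0.0, 'grip_width': 1.0018056867398852}
{'fov_y': 46.3569698463125, 'cx': 278.6495712561134, 'cy': 215.07220309457404, 'rvec': [0.600489098818896, -2.4097048108910486, 1.486287938914932], 'tvec': [0.5586151972475336, 0.24392788060137674, 1.0944862762814633]}
{'fov_y': 54.461019622387326, 'cx': 284.89476794460904, 'cy': 218.34743784751228, 'rvec': [2.104381876081172, -2.1377109681947446, 0.1629275486293343], 'tvec': [0.0855322533820651, 0.5986540946325479, 0.9201610573402782]}
```

View pics/top0.png

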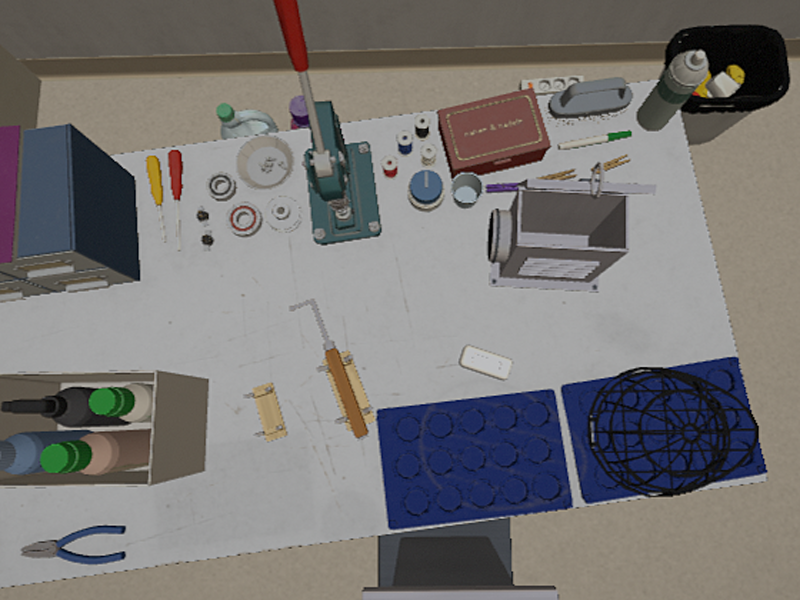

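View pics/side0.png

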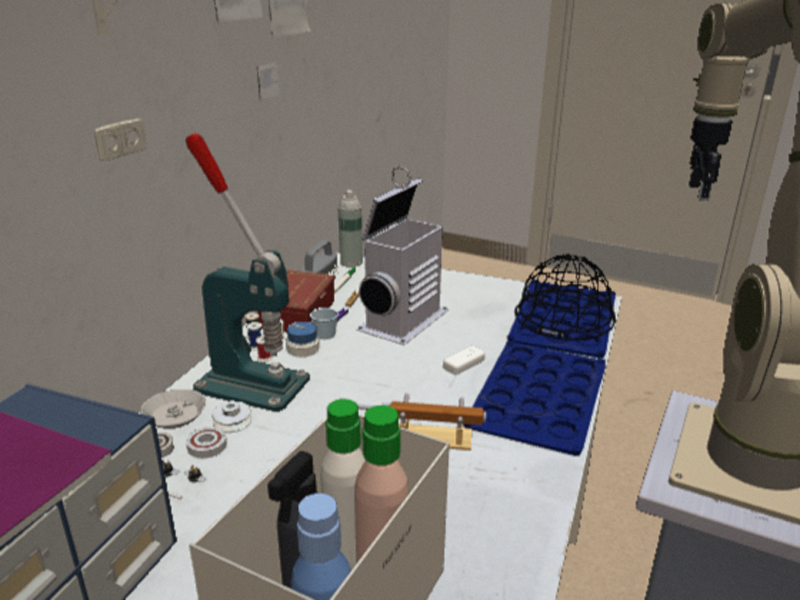

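Top view: robot is at the bottom (x up, y left). The pole lies in the larger cradle at (347,392), with the hook at (300,303). A smaller empty cradle is at (268,412), which is the look-alike. The vent is at (565,235), the ring eye at (598,180) and the soap at (486,362). Next, one close-up composite.

```bash
cat > h.py <<'E'
import json,cv2,numpy as np
from scipy.spatial.transform import Rotation as R
class Cam:
    def __init__(s,n,d=None):
        d=d or json.load(open(n+".json"));s.R=cv2.Rodrigues(np.array(d["rvec"],float))[0];s.t=np.array(d["tvec"],float)
        f=210/np.tan(np.radians(d["fov_y"])/2);s.K=np.array([[f,0,d["cx"]],[0,f,d["cy"]],[0,0,1]]);s.c=-s.R.T@s.t
    def ray(s,p): r=s.R.T@np.linalg.solve(s.K,[p[0],p[1],1.]);return r/np.linalg.norm(r)
    def at(s,p,z): r=s.ray(p);return s.c+r*(z-s.c[2])/r[2]
    def proj(s,X): q=s.K@(s.R@np.asarray(X,float)+s.t);return q[:2]/q[2]
def tri(cs,ps):
    A=0;b=0
    for c,p in zip(cs,ps): r=c.ray(p);P=np.eye(3)-np.outer(r,r);A=A+P;b=b+P@c.c
    return np.linalg.solve(A,b)
E
python3 - <<'E'
import cv2,numpy as np
t=cv2.imread("pics/topraw.png");s=cv2.imread("pics/sideraw.png")
def crop(im,x,y,w,h,W,H): return cv2.resize(im[y:y+h,x:x+w],(W,H),interpolation=cv2.INTER_CUBIC)
a=crop(t,195,205,80,110,400,550)   # x5
b=crop(t,335,105,130,110,400,338)  # x3.077
c=crop(s,240,110,100,53,400,212)   # x4
cv2.imwrite("pics/z1.png",np.hstack([a,np.vstack([b,c])]))
E
```

```text
(no output)
```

View pics/z1.png

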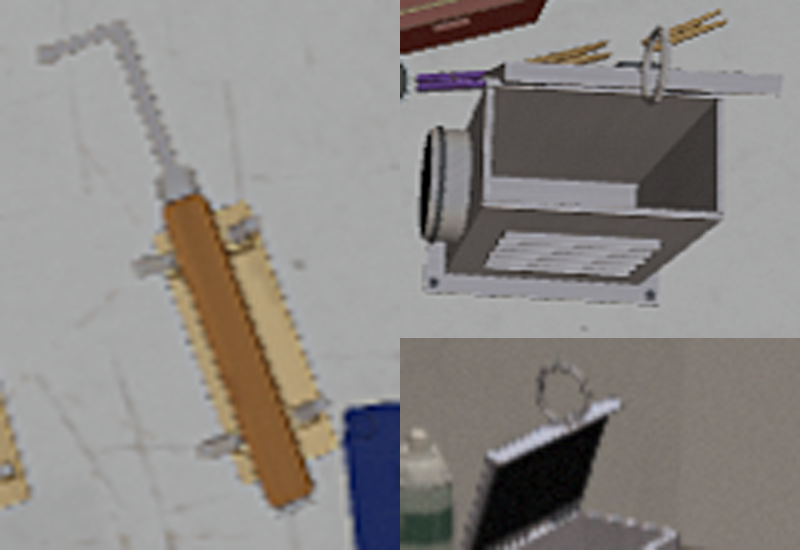

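```bash
python3 - <<'E'
from h import *
T=Cam("top");S=Cam("side")
np.set_printoptions(precision=4,suppress=True)
print("camc",T.c,S.c)
a=lambda x,y:(195+x/5-.4,205+y/5-.4)
b=lambda x,y:(335+(x-400)/3.077-.34,105+y/3.077-.34)
c=lambda x,y:(240+(x-400)/4-.4,110+(y-338)/4-.4)
f=T.at(a(187,195),.062);r=T.at(a(291,497),.062);k=T.at(a(118,30),.051);tip=T.at(a(45,55),.051)
print("handle",f,r,np.linalg.norm(f-r),(f+r)/2,"yaw",np.degrees(np.arctan2(*(f-r)[1::-1])))
print("hook corner",k,"tip",tip,np.linalg.norm(k-tip),"corner yaw",np.degrees(np.arctan2(*(k-(f+r)/2)[1::-1])),np.linalg.norm((k-(f+r)/2)[:2]))
for n,p in dict(FL=(487,205),FR=(721,215),RL=(485,85),RR=(720,99)).items(): print(n,T.at(b(*p),.2))
for n,p in dict(ffl=(425,291),ffr=(658,304)).items(): print(n,T.at(b(*p),.003))
e=tri([T,S],[b(653,66),c(563,391)]);print("eye",e,T.proj(e)-b(653,66),S.proj(e)-c(563,391))
q=lambda x,y:((x+.5)*.7-.5,(y+.5)*.7-.5)
print("soap",T.at(q(486,362),.024))
E
```

```text
camc [0.4314 0.0575 1.0114] [0.0937 1.0299 0.7071]
handle [0.5405 0.2008 0.062 ] [0.4012 0.1519 0.062 ] 0.14759088319110508 [0.4708 0.1764 0.062 ] yaw 19.315474850207526
hook corner [0.6221 0.2364 0.051 ] tip [0.6104 0.2715 0.051 ] 0.036917955521634994 corner yaw 21.663205481359793 0.16273441892386475
FL [ 0.6693 -0.0883  0.2   ]
FR [ 0.6593 -0.2425  0.2   ]
RL [ 0.7536 -0.0908  0.2   ]
RR [ 0.7401 -0.2481  0.2   ]
ffl [ 0.6551 -0.0696  0.003 ]
ffr [ 0.6407 -0.2585  0.003 ]
eye [ 0.7162 -0.1669  0.3178] [0.0288 0.0708] [-0.0467 -0.0127]
soap [ 0.5172 -0.0553  0.024 ]
```

```bash
cat >> h.py <<'E'
def go(x,y,z,yaw,n=None):
    """tool-frame shift (mm) and az (deg) from measured pose to world target, tool down"""
    import workcell
    o=workcell.get_obs();r=R.from_quat(o["ee_rot"]);p=np.array(o["position"])
    d=r.inv().apply(np.array([x,y,z])-p)*1000
    c,s=np.cos(np.radians(yaw)),np.sin(np.radians(yaw))
    g=R.from_matrix(np.array([[c,s,0],[s,-c,0],[0,0,-1]]))
    print("pos",p.round(4),"F",np.round(o["ft_force"],1),"shift",d.round(1),"rot",np.degrees((r.inv()*g).as_rotvec()).round(2),"grip",round(o["grip_width"],3),o["grasp_force"],"t",round(o["clock"],2))
E
python3 -c "
import workcell;print([k for k in dir(workcell) if k[0]!='_']); print(getattr(workcell,'tcp_to_tips',None))
from h import *
T=Cam('top');S=Cam('side');q=lambda x,y:((x+.5)*.7-.5,(y+.5)*.7-.5)
print('basket',tri([T,S],[q(690,432),q(563,256)]))
go(.45,-.25,.30,20)"
```

```text
['MotionError', 'camera', 'get_obs', 'hand_in', 'tcp_to_tips']
0.011
basket [ 0.40870591 -0.32550326  0.15092288]
pos [ 0.2023 -0.591   0.2416] F [-0.2 -0.2  0.7] shift [ 344.8 -242.5  -58.1] rot [-0.07  0.   -1.1 ] grip 0.999 0.0 t 0.1
```

Emit:
apply_moves:
  rows:
    - {"x": 20, "y": -14, "z": -20}
    - {"x": 28, "y": -20, "z": -20}
    - {"x": 30, "y": -21, "z": -18}
    - {"x": 30, "y": -21}
    - {"x": 30, "y": -21}

```text
invalid input at $.rows[0]: expected keys x, y, z, ax, ay, az, gripper
```

Emit:
apply_moves:
  rows:
    - {"x": 30, "y": -21}
    - {"x": 30, "y": -21}
    - {"x": 30, "y": -21}
    - {"x": 30, "y": -21}
    - {"x": 30, "y": -21}

```text
invalid input at $.rows[0]: expected keys x, y, z, ax, ay, az, gripper
```

Emit:
apply_moves:
  rows:
    - {"x": 30, "y": -21}
    - {"x": 27, "y": -19}
    - {"x": 16, "y": -34}
    - {"x": 16, "y": -34}
    - {"x": 15, "y": -36}

```text
invalid input at $.rows[0]: expected keys x, y, z, ax, ay, az, gripper
```

Emit:
apply_moves:
  rows:
    - {"x": 20, "y": -14, "z": -20, "ax": 0, "ay": 0, "az": 0, "gripper": 0}
    - {"x": 28, "y": -20, "z": -20, "ax": 0, "ay": 0, "az": 0, "gripper": 0}
    - {"x": 30, "y": -21, "z": -18, "ax": 0, "ay": 0, "az": -1, "gripper": 0}
    - {"x": 30, "y": -21, "z": 0, "ax": 0, "ay": 0, "az": 0, "gripper": 0}
    - {"x": 30, "y": -21, "z": 0, "ax": 0, "ay": 0, "az": 0, "gripper": 0}

```text
clock: 0.52
position: [0.3015, -0.4529, 0.3013]
ee_rot: [0.985, 0.173, 0.0, 0.001]
ft_force: [0.6, 0.3, -0.1]
grip_width: 1.004
grasp_force: 0.0
```

Emit:
apply_moves:
  rows:
    - {"x": 30, "y": -21, "z": 0, "ax": 0, "ay": 0, "az": 0, "gripper": 0}
    - {"x": 30, "y": -21, "z": 0, "ax": 0, "ay": 0, "az": 0, "gripper": 0}
    - {"x": 30, "y": -21, "z": 0, "ax": 0, "ay": 0, "az": 0, "gripper": 0}
    - {"x": 30, "y": -21, "z": 0, "ax": 0, "ay": 0, "az": 0, "gripper": 0}
    - {"x": 30, "y": -21, "z": 0, "ax": 0, "ay": 0, "az": 0, "gripper": 0}

```text
clock: 0.93
position: [0.4064, -0.3026, 0.3002]
ee_rot: [0.985, 0.173, -0.0, -0.0]
ft_force: [0.9, -0.1, -0.9]
grip_width: 0.999
grasp_force: 0.0
```

Emit:
apply_moves:
  rows:
    - {"x": 30, "y": -21, "z": 0, "ax": 0, "ay": 0, "az": 0, "gripper": 0}
    - {"x": 27, "y": -19, "z": 0, "ax": 0, "ay": 0, "az": 0, "gripper": 0}
    - {"x": 16, "y": -36, "z": 0, "ax": 0, "ay": 0, "az": 0, "gripper": 0}
    - {"x": 16, "y": -36, "z": 0, "ax": 0, "ay": 0, "az": 0, "gripper": 0}
    - {"x": 16, "y": -36, "z": 0, "ax": 0, "ay": 0, "az": 0, "gripper": 0}

```text
clock: 1.35
position: [0.454, -0.1275, 0.2999]
ee_rot: [0.985, 0.173, -0.0, -0.0]
ft_force: [1.4, 0.1, 1.0]
grip_width: 0.999
grasp_force: 0.0
```

```bash
python3 -c "
from h import *
go(.4703,.1777,.17,20)"
```

```text
pos [ 0.454  -0.1275  0.2999] F [1.4 0.1 1. ] shift [ 119.3 -281.4  129.9] rot [-0.03  0.03 -0.1 ] grip 0.999 0.0 t 1.35
```

Emit:
apply_moves:
  rows:
    - {"x": 14, "y": -34, "z": 8, "ax": 0, "ay": 0, "az": 0, "gripper": 0}
    - {"x": 14, "y": -34, "z": 14, "ax": 0, "ay": 0, "az": 0, "gripper": 0}
    - {"x": 14, "y": -34, "z": 14, "ax": 0, "ay": 0, "az": 0, "gripper": 0}
    - {"x": 14, "y": -34, "z": 14, "ax": 0, "ay": 0, "az": 0, "gripper": 0}
    - {"x": 14, "y": -34, "z": 14, "ax": 0, "ay": 0, "az": 0, "gripper": 0}

```text
clock: 1.77
position: [0.4617, 0.0559, 0.2357]
ee_rot: [0.985, 0.173, 0.0, 0.0]
ft_force: [1.5, -0.3, 0.9]
grip_width: 1.003
grasp_force: 0.0
```

Emit:
apply_moves:
  rows:
    - {"x": 14, "y": -34, "z": 14, "ax": 0, "ay": 0, "az": 0, "gripper": 0}
    - {"x": 14, "y": -34, "z": 14, "ax": 0, "ay": 0, "az": 0, "gripper": 0}
    - {"x": 12, "y": -26, "z": 14, "ax": 0, "ay": 0, "az": 0, "gripper": 0}
    - {"x": 9, "y": -17, "z": 14, "ax": 0, "ay": 0, "az": 0, "gripper": 0}
    - {"x": 0, "y": 0, "z": 10, "ax": 0, "ay": 0, "az": 0, "gripper": 0}

```text
clock: 2.18
position: [0.4694, 0.1797, 0.1691]
ee_rot: [0.984, 0.176, -0.0, -0.001]
ft_force: [0.5, 0.0, 0.4]
grip_width: 1.001
grasp_force: 0.0
```

```bash
python3 - <<'E'
from h import *
import workcell
go(.4703,.1777,.043,20)
c=workcell.camera("wrist")
d={k:(v.tolist() if hasattr(v,'tolist') else v) for k,v in c.items() if k!="color"};json.dump(d,open("wrist1.json","w"))
im=c["color"][:,:,::-1].copy();cv2.imwrite("pics/w1raw.png",im)
C=Cam("",d)
for f in(75,-75):
    P=np.array([.4703+f/1e3*.94,.1777+f/1e3*.342,.062]);print(C.proj(P))
print(C.proj([.4703,.1777,.062]),C.c)
cv2.imwrite("pics/w1.png",cv2.resize(im,(800,600)))
E
```

```text
pos [0.4694 0.1797 0.1691] F [0.5 0.  0.4] shift [  0.2   2.5 126.1] rot [-0.13  0.02  0.22] grip 1.001 0.0 t 2.18
[281.33924132 105.69612698]
[280.00299424 303.70559081]
[280.61813616 212.55184837] [0.53276107 0.20237877 0.30130086]
```

View pics/w1.png

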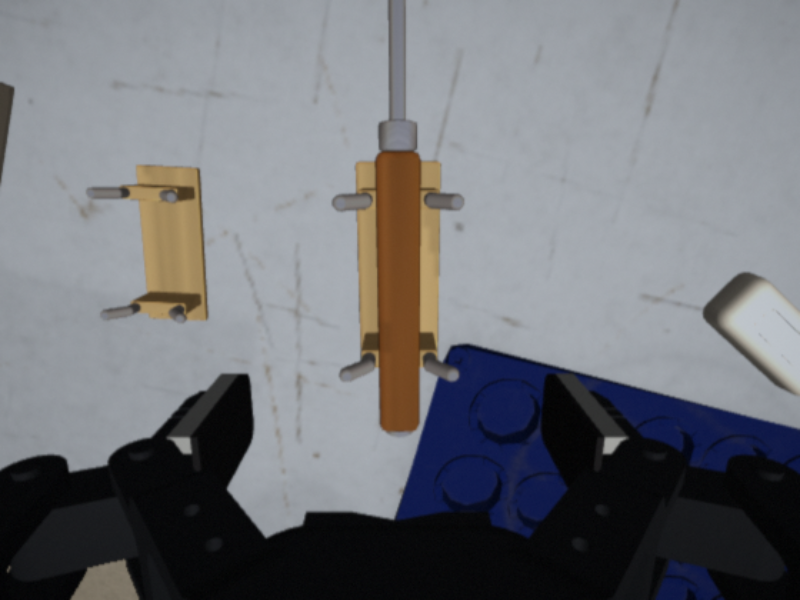

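Handle ends are at (398,152) and (399,432) in the wrist view, so the centre is within 2 mm of the estimate at yaw about 20.6°. The forks are clear of the fingers. Descending and gripping.

Emit:
apply_moves:
  rows:
    - {"x": 0, "y": 0, "z": 30, "ax": 0, "ay": 0, "az": -0.4, "gripper": 0}
    - {"x": 0.6, "y": 0.5, "z": 34, "ax": 0, "ay": 0, "az": 0, "gripper": 0}
    - {"x": 0, "y": 0, "z": 32, "ax": 0, "ay": 0, "az": 0, "gripper": 0}
    - {"x": 0, "y": 0, "z": 20, "ax": 0, "ay": 0, "az": 0, "gripper": 0}
    - {"x": 0, "y": 0, "z": 10, "ax": 0, "ay": 0, "az": 0, "gripper": 0}

```text
clock: 2.65
position: [0.47, 0.1729, 0.0418]
ee_rot: [0.984, 0.175, -0.002, 0.001]
ft_force: [-0.3, -0.9, 0.5]
grip_width: 1.003
grasp_force: 0.0
```

Emit:
apply_moves:
  rows:
    - {"x": 0, "y": 0, "z": 0, "ax": 0, "ay": 0, "az": 0, "gripper": 1}
    - {"x": 0, "y": 0, "z": 0, "ax": 0, "ay": 0, "az": 0, "gripper": 1}
    - {"x": 0, "y": 0, "z": 0, "ax": 0, "ay": 0, "az": 0, "gripper": 1}
    - {"x": 0, "y": 0, "z": 0, "ax": 0, "ay": 0, "az": 0, "gripper": 1}
    - {"x": 0, "y": 0, "z": 0, "ax": 0, "ay": 0, "az": 0, "gripper": 1}
  newtons: 90

```text
clock: 3.07
position: [0.472, 0.1753, 0.0455]
ee_rot: [0.984, 0.176, 0.001, -0.0]
ft_force: [-1.1, 8.9, 5.5]
grip_width: 0.301
grasp_force: 6.0
```

Emit:
apply_moves:
  rows:
    - {"x": 0, "y": 0, "z": 0, "ax": 0, "ay": 0, "az": 0, "gripper": 1}
    - {"x": 0, "y": 0, "z": 0, "ax": 0, "ay": 0, "az": 0, "gripper": 1}
    - {"x": 0, "y": 0, "z": 0, "ax": 0, "ay": 0, "az": 0, "gripper": 1}
    - {"x": 0, "y": 0, "z": 0, "ax": 0, "ay": 0, "az": 0, "gripper": 1}
    - {"x": 0, "y": 0, "z": 0, "ax": 0, "ay": 0, "az": 0, "gripper": 1}

```text
clock: 3.48
position: [0.4716, 0.1772, 0.0459]
ee_rot: [0.984, 0.177, 0.001, -0.001]
ft_force: [-4.7, 5.0, 9.9]
grip_width: 0.238
grasp_force: 88.8
```

```bash
python3 -c "
from h import *
go(.4702,.1793,.043,20.6)"
```

```text
pos [0.4716 0.1772 0.0459] F [-4.7  5.   9.9] shift [-0.6 -2.5  3. ] rot [-0.08 -0.15 -0.21] grip 0.238 88.78905057907104 t 3.48
```

Emit:
apply_moves:
  rows:
    - {"x": 0, "y": 0, "z": -8, "ax": 0, "ay": 0, "az": 0, "gripper": 1}
    - {"x": 0, "y": 0, "z": -20, "ax": 0, "ay": 0, "az": 0, "gripper": 1}
    - {"x": 0, "y": 0, "z": -36, "ax": 0, "ay": 0, "az": 0, "gripper": 1}
    - {"x": 0, "y": 0, "z": -40, "ax": 0, "ay": 0, "az": 0, "gripper": 1}
    - {"x": 0, "y": 0, "z": -40, "ax": 0, "ay": 0, "az": 0, "gripper": 1}

```text
clock: 3.9
position: [0.4705, 0.1751, 0.1901]
ee_rot: [0.984, 0.177, -0.0, -0.0]
ft_force: [1.1, -1.1, -1.7]
grip_width: 0.239
grasp_force: 89.2
```

Emit:
apply_moves:
  rows:
    - {"x": -16, "y": 18, "z": -20, "ax": 0, "ay": 0, "az": 0, "gripper": 1}
    - {"x": -16, "y": 22, "z": -20, "ax": 0, "ay": 0, "az": 0, "gripper": 1}
    - {"x": -16, "y": 22, "z": -20, "ax": 0, "ay": 0, "az": 0, "gripper": 1}
    - {"x": -16, "y": 22, "z": -20, "ax": 0, "ay": 0, "az": 0, "gripper": 1}
    - {"x": -16, "y": 22, "z": -20, "ax": 0, "ay": 0, "az": 0, "gripper": 1}

```text
clock: 4.32
position: [0.4321, 0.047, 0.2898]
ee_rot: [0.984, 0.176, 0.001, 0.0]
ft_force: [1.1, -1.3, -1.5]
grip_width: 0.241
grasp_force: 89.2
```

Emit:
apply_moves:
  rows:
    - {"x": -14, "y": 20, "z": -10, "ax": 0, "ay": 0, "az": 5, "gripper": 1}
    - {"x": 0, "y": 5, "z": -10, "ax": 0, "ay": 0, "az": 5, "gripper": 1}
    - {"x": 0, "y": 0, "z": 0, "ax": 0, "ay": 0, "az": 5, "gripper": 1}
    - {"x": 0, "y": 0, "z": 0, "ax": 0, "ay": 0, "az": 5, "gripper": 1}
    - {"x": 0, "y": 0, "z": 0, "ax": 0, "ay": 0, "az": 5, "gripper": 1}

```text
clock: 4.73
position: [0.4279, 0.0194, 0.3089]
ee_rot: [0.999, -0.043, 0.0, 0.0]
ft_force: [-1.4, -0.5, -1.4]
grip_width: 0.24
grasp_force: 89.2
```

```bash
python3 -c "
from h import *
go(.44,-.2325,.313,-4.4)"
```

```text
pos [0.4279 0.0194 0.3089] F [-1.4 -0.5 -1.4] shift [ 33.8 249.9  -4. ] rot [ 0.03 -0.06 -0.56] grip 0.24 89.19340252876282 t 4.73
```

Emit:
apply_moves:
  rows:
    - {"x": 6, "y": 20, "z": 0, "ax": 0, "ay": 0, "az": -0.5, "gripper": 1}
    - {"x": 6, "y": 30, "z": -4, "ax": 0, "ay": 0, "az": 0, "gripper": 1}
    - {"x": 6, "y": 35, "z": 0, "ax": 0, "ay": 0, "az": 0, "gripper": 1}
    - {"x": 6, "y": 35, "z": 0, "ax": 0, "ay": 0, "az": 0, "gripper": 1}
    - {"x": 6, "y": 35, "z": 0, "ax": 0, "ay": 0, "az": 0, "gripper": 1}

```text
clock: 5.15
position: [0.4462, -0.1388, 0.3129]
ee_rot: [0.999, -0.036, 0.0, 0.0]
ft_force: [-0.8, -0.2, -1.4]
grip_width: 0.236
grasp_force: 89.1
```

Emit:
apply_moves:
  rows:
    - {"x": 4, "y": 35, "z": 0, "ax": 0, "ay": 0, "az": 0, "gripper": 1}
    - {"x": 0, "y": 30, "z": 0, "ax": 0, "ay": 0, "az": 0, "gripper": 1}
    - {"x": 0, "y": 20, "z": 0, "ax": 0, "ay": 0, "az": 0, "gripper": 1}
    - {"x": 0, "y": 10, "z": 0, "ax": 0, "ay": 0, "az": 0, "gripper": 1}
    - {"x": 15, "y": 0, "z": 0, "ax": 0, "ay": 0, "az": 0, "gripper": 1}

```text
clock: 5.57
position: [0.4565, -0.2362, 0.3127]
ee_rot: [0.999, -0.039, -0.0, 0.001]
ft_force: [0.4, 0.6, -1.7]
grip_width: 0.239
grasp_force: 89.1
```

Emit:
apply_moves:
  rows:
    - {"x": 25, "y": 0, "z": 0, "ax": 0, "ay": 0, "az": 0, "gripper": 1}
    - {"x": 25, "y": 0, "z": 0, "ax": 0, "ay": 0, "az": 0, "gripper": 1}
    - {"x": 20, "y": 0, "z": 0, "ax": 0, "ay": 0, "az": 0, "gripper": 1}
    - {"x": 10, "y": 0, "z": 0, "ax": 0, "ay": 0, "az": 0, "gripper": 1}
    - {"x": 0, "y": 0, "z": 0, "ax": 0, "ay": 0, "az": 0, "gripper": 1}

```text
clock: 5.98
position: [0.54, -0.2376, 0.3119]
ee_rot: [0.999, -0.035, 0.0, -0.001]
ft_force: [-0.5, -0.3, -2.1]
grip_width: 0.245
grasp_force: 89.1
```

```bash
python3 - <<'E'
from h import *
import workcell
go(.5458,-.2325,.313,-4.4)
a={}
for n in("top","side"): a[n]=workcell.camera(n)["color"][:,:,::-1].copy();cv2.imwrite(f"pics/{n}2raw.png",a[n])
f=lambda im,x,y,w,h,W,H:cv2.resize(im[y:y+h,x:x+w],(W,H),interpolation=cv2.INTER_CUBIC)
A=f(a["top"],370,90,100,100,400,400);B=f(a["side"],230,95,100,100,400,400)
cv2.imwrite("pics/z2.png",np.hstack([A,B]))
E
```

```text
pos [ 0.54   -0.2376  0.3119] F [-0.5 -0.3 -2.1] shift [ 5.5 -5.5 -1.1] rot [-0.1  -0.    0.36] grip 0.245 89.14406776428223 t 5.98
```

View pics/z2.png

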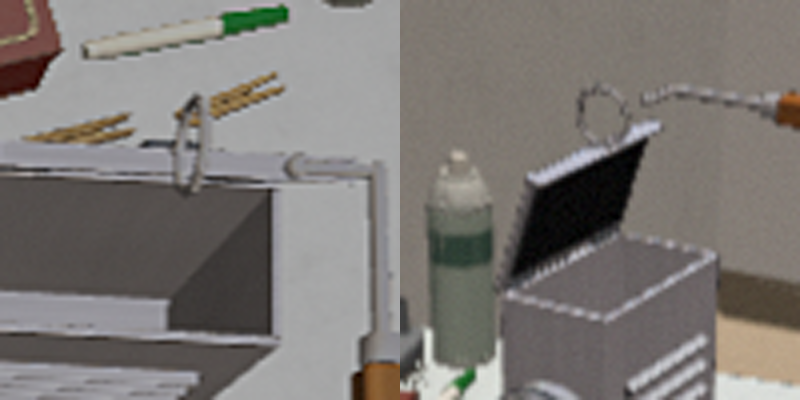

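The hook leg is right of the ring: ball at (295,167) in the top view and (648,99) in the side view. The ring is at (190,145) and (604,114). Triangulating both.

```bash
python3 - <<'E'
from h import *
T=Cam("top");S=Cam("side")
np.set_printoptions(precision=4,suppress=True)
t=lambda x,y:(370+x/4-.4,90+y/4-.4); s=lambda x,y:(230+(x-400)/4-.4,95+y/4-.4)
D={}
for n,a,b in(("ball",(295,167),(648,99)),("corner",(378,165),(680,90)),("eye",(190,145),(604,114))):
    D[n]=tri([T,S],[t(*a),s(*b)]);print(n,D[n],T.proj(D[n])-t(*a))
yaw=np.radians(-4.4);xv=np.array([np.cos(yaw),np.sin(yaw),0]);yv=np.array([-xv[1],xv[0],0])
d=D["eye"]-D["ball"];print("eye-ball in vent axes",d@xv,d@yv,d[2]); print("leg",np.linalg.norm(D["ball"]-D["corner"]))
h=np.array([.7514,-.1715,.201]);r=D["eye"]-h;print("eye rel hinge",r@xv,r@yv,r[2],np.hypot(r@xv,r[2]))
E
```

```text
ball [ 0.7044 -0.2129  0.3182] [0.169  0.4152]
corner [ 0.7013 -0.2511  0.3169] [0.9645 2.4108]
eye [ 0.7164 -0.1677  0.317 ] [0.1473 0.364 ]
eye-ball in vent axes 0.008498853744513472 0.045951492471560634 -0.0012896762538538442
leg 0.03838792473516487
eye rel hinge -0.035171950751807686 0.0010594981628664242 0.11595328934495175 0.12117025802399567
```

Emit:
apply_moves:
  rows:
    - {"x": 4, "y": 0, "z": 1, "ax": 0, "ay": 0, "az": 0, "gripper": 1}
    - {"x": 4, "y": -8, "z": 0, "ax": 0, "ay": 0, "az": 0, "gripper": 1}
    - {"x": 0, "y": -12, "z": 0, "ax": 0, "ay": 0, "az": 0, "gripper": 1}
    - {"x": 0, "y": -12, "z": 0, "ax": 0, "ay": 0, "az": 0, "gripper": 1}
    - {"x": 0, "y": -12, "z": 0, "ax": 0, "ay": 0, "az": 0, "gripper": 1}

```text
clock: 6.5
position: [0.5495, -0.194, 0.3116]
ee_rot: [0.999, -0.036, 0.0, -0.0]
ft_force: [0.3, 0.3, -0.6]
grip_width: 0.239
grasp_force: 89.1
```

Emit:
apply_moves:
  rows:
    - {"x": 0, "y": -10, "z": 0, "ax": 0, "ay": 0, "az": 0, "gripper": 1}
    - {"x": 0, "y": -8, "z": 0, "ax": 0, "ay": 0, "az": 0, "gripper": 1}
    - {"x": 0, "y": -2, "z": 0, "ax": 0, "ay": 0, "az": 0, "gripper": 1}
    - {"x": 0, "y": 0, "z": 0, "ax": 0, "ay": 0, "az": 0, "gripper": 1}
    - {"x": 0, "y": 0, "z": 0, "ax": 0, "ay": 0, "az": 0, "gripper": 1}

```text
clock: 6.92
position: [0.5508, -0.1766, 0.3113]
ee_rot: [0.999, -0.037, -0.0, 0.0]
ft_force: [-0.4, -1.1, -0.9]
grip_width: 0.238
grasp_force: 89.1
```

```bash
python3 - <<'E'
from h import *
import workcell
go(.5525,-.1735,.311,-4.4)
a={}
for n in("top","side"): a[n]=workcell.camera(n)["color"][:,:,::-1].copy();cv2.imwrite(f"pics/{n}2raw.png",a[n])
f=lambda im,x,y,w,h,W,H:cv2.resize(im[y:y+h,x:x+w],(W,H),interpolation=cv2.INTER_CUBIC)
A=f(a["top"],370,90,100,100,400,400);B=f(a["side"],230,95,100,100,400,400)
cv2.imwrite("pics/z3.png",np.hstack([A,B]))
E
```

```text
pos [ 0.5508 -0.1766  0.3113] F [-0.4 -1.1 -0.9] shift [ 1.5 -3.2  0.3] rot [0.03 0.   0.17] grip 0.238 89.14553046226501 t 6.92
```

View pics/z3.png

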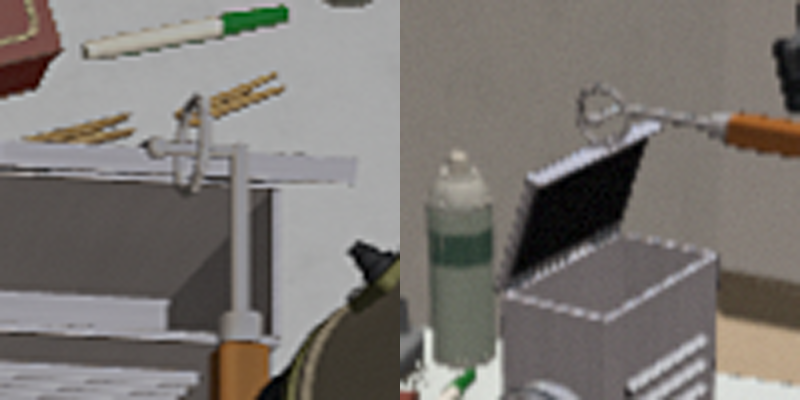

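Leg is through the ring: the ball is left of it at (150,147) and the rod right of it at (240,148). Planning the arc about the hinge.

```bash
python3 - <<'E'
import numpy as np
th=[73,71,68,64.5]+list(np.arange(60.5,16,-4))+[14,12,10,8,6.5,5,4,3,2,1,0,-1,-2,-3,-4,-5,-6,-7]
t=np.radians(th);u=120*np.cos(t);w=120*np.sin(t)
for i,(a,b) in enumerate(zip(-np.diff(u),-np.diff(w))): print(i,th[i+1],a.round(1),b.round(1))
E
```

```text
0 71 -4.0 1.3
1 68 -5.9 2.2
2 64.5 -6.7 3.0
3 60.5 -7.4 3.9
4 56.5 -7.1 4.4
5 52.5 -6.8 4.9
6 48.5 -6.5 5.3
7 44.5 -6.1 5.8
8 40.5 -5.7 6.2
9 36.5 -5.2 6.6
10 32.5 -4.7 6.9
11 28.5 -4.3 7.2
12 24.5 -3.7 7.5
13 20.5 -3.2 7.7
14 16.5 -2.7 7.9
15 14 -1.4 5.1
16 12 -0.9 4.1
17 10 -0.8 4.1
18 8 -0.7 4.1
19 6.5 -0.4 3.1
20 5 -0.3 3.1
21 4 -0.2 2.1
22 3 -0.1 2.1
23 2 -0.1 2.1
24 1 -0.1 2.1
25 0 -0.0 2.1
26 -1 0.0 2.1
27 -2 0.1 2.1
28 -3 0.1 2.1
29 -4 0.1 2.1
30 -5 0.2 2.1
31 -6 0.2 2.1
32 -7 0.2 2.1
```

Emit:
apply_moves:
  rows:
    - {"x": -4, "y": 0, "z": 1.3, "ax": 0, "ay": 0, "az": 0, "gripper": 1}
    - {"x": -5.9, "y": 0, "z": 2.2, "ax": 0, "ay": 0, "az": 0, "gripper": 1}
    - {"x": -6.7, "y": 0, "z": 3, "ax": 0, "ay": 0, "az": 0, "gripper": 1}
    - {"x": -7.4, "y": 0, "z": 3.9, "ax": 0, "ay": 0, "az": 0, "gripper": 1}
    - {"x": -7.1, "y": 0, "z": 4.4, "ax": 0, "ay": 0, "az": 0, "gripper": 1}
  newtons: 110

```text
clock: 7.43
position: [0.519, -0.1739, 0.2962]
ee_rot: [0.999, -0.037, 0.0, 0.0]
ft_force: [0.7, -0.1, -2.0]
grip_width: 0.235
grasp_force: 110.7
```

Emit:
apply_moves:
  rows:
    - {"x": -6.8, "y": 0, "z": 4.9, "ax": 0, "ay": 0, "az": 0, "gripper": 1}
    - {"x": -6.5, "y": 0, "z": 5.3, "ax": 0, "ay": 0, "az": 0, "gripper": 1}
    - {"x": -6.1, "y": 0, "z": 5.8, "ax": 0, "ay": 0, "az": 0, "gripper": 1}
    - {"x": -5.7, "y": 0, "z": 6.2, "ax": 0, "ay": 0, "az": 0, "gripper": 1}
    - {"x": 0, "y": 0, "z": 0, "ax": 0, "ay": 0, "az": 0, "gripper": 1}

```text
clock: 7.85
position: [0.4933, -0.172, 0.273]
ee_rot: [0.999, -0.037, -0.001, -0.0]
ft_force: [-0.6, -0.2, -1.2]
grip_width: 0.234
grasp_force: 110.7
```

```bash
python3 - <<'E'
from h import *
import workcell
go(.5508-.0573-.001,-.172,.3113-.037,-4.4)
a={}
for n in("top","side"): a[n]=workcell.camera(n)["color"][:,:,::-1].copy();cv2.imwrite(f"pics/{n}2raw.png",a[n])
f=lambda im,x,y,w,h,W,H:cv2.resize(im[y:y+h,x:x+w],(W,H),interpolation=cv2.INTER_CUBIC)
A=f(a["top"],370,90,100,100,400,400);B=f(a["side"],240,115,100,100,400,400)
cv2.imwrite("pics/z4.png",np.hstack([A,B]))
E
```

```text
pos [ 0.4933 -0.172   0.273 ] F [-0.6 -0.2 -1.2] shift [-0.8  0.  -1.3] rot [0.   0.11 0.17] grip 0.234 110.68201661109924 t 7.85
```

View pics/z4.png

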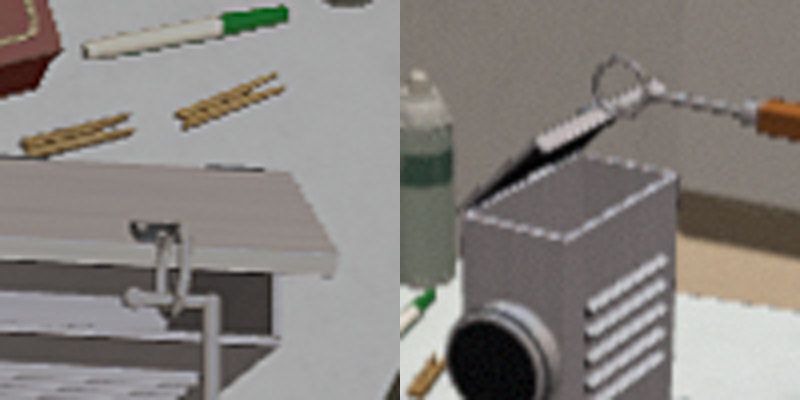

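The flap follows and is now about half shut, with the leg bearing on the ring's inner side. Continuing, slower towards the end.

Emit:
apply_moves:
  rows:
    - {"x": -5.2, "y": 0, "z": 6.6, "ax": 0, "ay": 0, "az": 0, "gripper": 1}
    - {"x": -4.7, "y": 0, "z": 6.9, "ax": 0, "ay": 0, "az": 0, "gripper": 1}
    - {"x": -4.3, "y": 0, "z": 7.2, "ax": 0, "ay": 0, "az": 0, "gripper": 1}
    - {"x": -3.7, "y": 0, "z": 7.5, "ax": 0, "ay": 0, "az": 0, "gripper": 1}
    - {"x": -3.2, "y": 0, "z": 7.7, "ax": 0, "ay": 0, "az": 0, "gripper": 1}

```text
clock: 8.37
position: [0.4733, -0.1704, 0.2375]
ee_rot: [0.999, -0.037, -0.0, 0.0]
ft_force: [0.4, 0.3, -1.8]
grip_width: 0.237
grasp_force: 110.7
```

Emit:
apply_moves:
  rows:
    - {"x": -2.7, "y": 0, "z": 6, "ax": 0, "ay": 0, "az": 0, "gripper": 1}
    - {"x": -1.4, "y": 0, "z": 5, "ax": 0, "ay": 0, "az": 0, "gripper": 1}
    - {"x": -0.9, "y": 0, "z": 4, "ax": 0, "ay": 0, "az": 0, "gripper": 1}
    - {"x": -0.8, "y": 0, "z": 3, "ax": 0, "ay": 0, "az": 0, "gripper": 1}
    - {"x": -0.7, "y": 0, "z": 3, "ax": 0, "ay": 0, "az": 0, "gripper": 1}

```text
clock: 8.78
position: [0.4674, -0.1701, 0.2172]
ee_rot: [0.999, -0.037, 0.0, 0.0]
ft_force: [0.8, 0.1, -0.5]
grip_width: 0.238
grasp_force: 110.7
```

Emit:
apply_moves:
  rows:
    - {"x": -0.4, "y": 0, "z": 3, "ax": 0, "ay": 0, "az": 0, "gripper": 1}
    - {"x": -0.3, "y": 0, "z": 2, "ax": 0, "ay": 0, "az": 0, "gripper": 1}
    - {"x": -0.2, "y": 0, "z": 2, "ax": 0, "ay": 0, "az": 0, "gripper": 1}
    - {"x": -0.1, "y": 0, "z": 2, "ax": 0, "ay": 0, "az": 0, "gripper": 1}
    - {"x": -0.1, "y": 0, "z": 2, "ax": 0, "ay": 0, "az": 0, "gripper": 1}

```text
clock: 9.2
position: [0.4663, -0.17, 0.2063]
ee_rot: [0.999, -0.037, 0.0, 0.0]
ft_force: [0.1, -0.6, -1.4]
grip_width: 0.238
grasp_force: 110.7
```

Emit:
apply_moves:
  rows:
    - {"x": 0, "y": 0, "z": 2, "ax": 0, "ay": 0, "az": 0, "gripper": 1}
    - {"x": 0, "y": 0, "z": 1.5, "ax": 0, "ay": 0, "az": 0, "gripper": 1}
    - {"x": 0, "y": 0, "z": 1.5, "ax": 0, "ay": 0, "az": 0, "gripper": 1}
    - {"x": 0, "y": 0, "z": 1.5, "ax": 0, "ay": 0, "az": 0, "gripper": 1}
    - {"x": 0, "y": 0, "z": 1.5, "ax": 0, "ay": 0, "az": 0, "gripper": 1}

```text
clock: 9.62
position: [0.4663, -0.17, 0.1983]
ee_rot: [0.999, -0.037, 0.0, 0.0]
ft_force: [0.3, -0.1, -1.7]
grip_width: 0.229
grasp_force: 110.7
```

Emit:
apply_moves:
  rows:
    - {"x": 0, "y": 0, "z": 1.5, "ax": 0, "ay": 0, "az": 0, "gripper": 1}
    - {"x": 0, "y": 0, "z": 1.5, "ax": 0, "ay": 0, "az": 0, "gripper": 1}
    - {"x": 0.1, "y": 0, "z": 1.5, "ax": 0, "ay": 0, "az": 0, "gripper": 1}
    - {"x": 0.1, "y": 0, "z": 1.5, "ax": 0, "ay": 0, "az": 0, "gripper": 1}
    - {"x": 0.1, "y": 0, "z": 1.2, "ax": 0, "ay": 0, "az": 0, "gripper": 1}

```text
clock: 10.03
position: [0.4665, -0.17, 0.191]
ee_rot: [0.999, -0.037, -0.0, 0.0]
ft_force: [0.3, 0.1, -1.0]
grip_width: 0.237
grasp_force: 110.7
```

Emit:
apply_moves:
  rows:
    - {"x": 0.1, "y": 0, "z": 1, "ax": 0, "ay": 0, "az": 0, "gripper": 1}
    - {"x": 0.1, "y": 0, "z": 1, "ax": 0, "ay": 0, "az": 0, "gripper": 1}
    - {"x": 0.1, "y": 0, "z": 1, "ax": 0, "ay": 0, "az": 0, "gripper": 1}
    - {"x": 0.1, "y": 0, "z": 1, "ax": 0, "ay": 0, "az": 0, "gripper": 1}
    - {"x": 0.1, "y": 0, "z": 1, "ax": 0, "ay": 0, "az": 0, "gripper": 1}

```text
clock: 10.45
position: [0.467, -0.17, 0.1861]
ee_rot: [0.999, -0.037, 0.0, 0.0]
ft_force: [1.1, -0.9, -1.4]
grip_width: 0.235
grasp_force: 110.7
```

```bash
python3 - <<'E'
from h import *
import workcell
print(np.round(workcell.get_obs()["torque"],3))
go(.466,-.17,.1835,-4.4)
E
```

```text
[-0.048  0.014 -0.025]
pos [ 0.467  -0.17    0.1861] F [ 1.1 -0.9 -1.4] shift [-1.   0.1  2.6] rot [ 0.01 -0.    0.19] grip 0.235 110.73641180992126 t 10.45
```

Still no contact force. Continuing in small steps.

Emit:
apply_moves:
  rows:
    - {"x": 0, "y": 0, "z": 0.8, "ax": 0, "ay": 0, "az": 0, "gripper": 1}
    - {"x": 0, "y": 0, "z": 0.8, "ax": 0, "ay": 0, "az": 0, "gripper": 1}
    - {"x": 0, "y": 0, "z": 0.8, "ax": 0, "ay": 0, "az": 0, "gripper": 1}
    - {"x": 0, "y": 0, "z": 0.8, "ax": 0, "ay": 0, "az": 0, "gripper": 1}
    - {"x": 0, "y": 0, "z": 0, "ax": 0, "ay": 0, "az": 0, "gripper": 1}

```text
clock: 10.87
position: [0.4673, -0.1701, 0.1832]
ee_rot: [0.999, -0.037, 0.0, 0.0]
ft_force: [-0.2, -0.3, 1.7]
grip_width: 0.236
grasp_force: 111.4
```

```bash
python3 - <<'E'
from h import *
import workcell
print(np.round(workcell.get_obs()["torque"],3))
go(.466,-.17,.1805,-4.4)
a={}
for n in("top","side"): a[n]=workcell.camera(n)["color"][:,:,::-1].copy();cv2.imwrite(f"pics/{n}2raw.png",a[n])
f=lambda im,x,y,w,h,W,H:cv2.resize(im[y:y+h,x:x+w],(W,H),interpolation=cv2.INTER_CUBIC)
A=f(a["top"],345,110,100,100,400,400);B=f(a["side"],240,130,80,80,400,400)
cv2.imwrite("pics/z5.png",np.hstack([A,B]))
E
```

```text
[ 0.028 -0.3    0.03 ]
pos [ 0.4673 -0.1701  0.1832] F [-0.2 -0.3  1.7] shift [-1.3  0.   2.7] rot [ 0.01 -0.04  0.2 ] grip 0.236 111.4327597618103 t 10.87
```

View pics/z5.png

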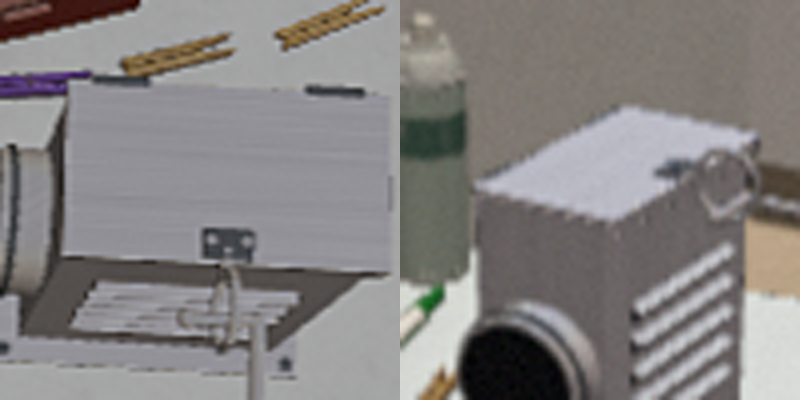

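The flap looks shut, and force and torque rose on contact. One slight extra press, then centre the leg in the ring and withdraw sideways.

Emit:
apply_moves:
  rows:
    - {"x": 0, "y": 0, "z": 0.8, "ax": 0, "ay": 0, "az": 0, "gripper": 1}
    - {"x": 0, "y": 0, "z": 0.8, "ax": 0, "ay": 0, "az": 0, "gripper": 1}
    - {"x": 0, "y": 0, "z": 0, "ax": 0, "ay": 0, "az": 0, "gripper": 1}
    - {"x": 0, "y": 0, "z": 0, "ax": 0, "ay": 0, "az": 0, "gripper": 1}

```text
clock: 11.3
position: [0.4673, -0.1701, 0.1817]
ee_rot: [0.999, -0.037, 0.0, 0.0]
ft_force: [-0.4, 0.5, 4.2]
grip_width: 0.235
grasp_force: 111.8
```

Emit:
apply_moves:
  rows:
    - {"x": 0, "y": 0, "z": -3, "ax": 0, "ay": 0, "az": 0, "gripper": 1}
    - {"x": 0, "y": 0, "z": -4, "ax": 0, "ay": 0, "az": 0, "gripper": 1}
    - {"x": 0, "y": 0, "z": -4, "ax": 0, "ay": 0, "az": 0, "gripper": 1}
    - {"x": 0, "y": 0, "z": -4, "ax": 0, "ay": 0, "az": 0, "gripper": 1}
    - {"x": 0, "y": 0, "z": -1, "ax": 0, "ay": 0, "az": 0, "gripper": 1}

```text
clock: 11.72
position: [0.4671, -0.17, 0.198]
ee_rot: [0.999, -0.037, 0.0, 0.0]
ft_force: [-0.7, 0.0, -1.2]
grip_width: 0.238
grasp_force: 111.1
```

```bash
python3 - <<'E'
from h import *
import workcell
go(.467,-.17,.1985,-4.4)
T=Cam("top");S=Cam("side")
a={}
for n in("top","side"): a[n]=workcell.camera(n)["color"][:,:,::-1].copy();cv2.imwrite(f"pics/{n}2raw.png",a[n])
f=lambda im,x,y,w,h,W,H:cv2.resize(im[y:y+h,x:x+w],(W,H),interpolation=cv2.INTER_CUBIC)
A=f(a["top"],380,150,50,50,400,400);B=f(a["side"],280,140,50,50,400,400)
cv2.imwrite("pics/z6.png",np.hstack([A,B]))
E
```

```text
pos [ 0.4671 -0.17    0.198 ] F [-0.7  0.  -1.2] shift [-0.1 -0.  -0.5] rot [ 0.01 -0.01  0.2 ] grip 0.238 111.14455819129944 t 11.72
```

View pics/z6.png

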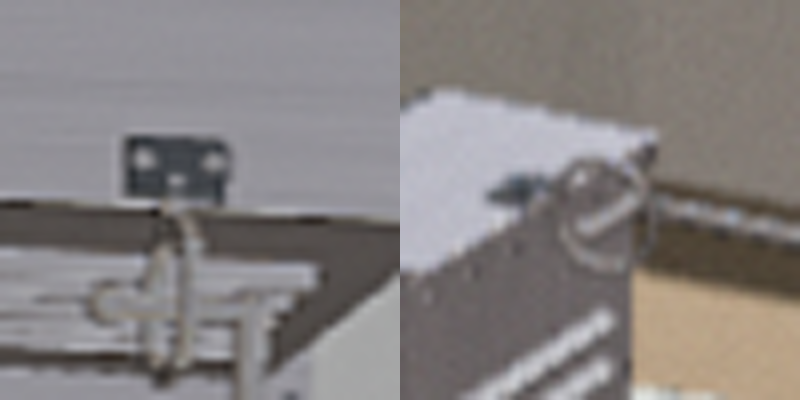

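The flap is shut and the leg is centred in the ring at (605,215) in the side crop. Withdrawing.

Emit:
apply_moves:
  rows:
    - {"x": 0, "y": 6, "z": 0, "ax": 0, "ay": 0, "az": 0, "gripper": 1}
    - {"x": 0, "y": 10, "z": 0, "ax": 0, "ay": 0, "az": 0, "gripper": 1}
    - {"x": 0, "y": 12, "z": 0, "ax": 0, "ay": 0, "az": 0, "gripper": 1}
    - {"x": 0, "y": 12, "z": 0, "ax": 0, "ay": 0, "az": 0, "gripper": 1}
    - {"x": 0, "y": 12, "z": 0, "ax": 0, "ay": 0, "az": 0, "gripper": 1}

```text
clock: 12.23
position: [0.4628, -0.2238, 0.1973]
ee_rot: [0.999, -0.037, -0.0, 0.0]
ft_force: [0.7, 0.2, -1.2]
grip_width: 0.234
grasp_force: 111.1
```

Emit:
apply_moves:
  rows:
    - {"x": 0, "y": 10, "z": 0, "ax": 0, "ay": 0, "az": 0, "gripper": 1}
    - {"x": 0, "y": 4, "z": -10, "ax": 0, "ay": 0, "az": 0, "gripper": 1}
    - {"x": 0, "y": 0, "z": -25, "ax": 0, "ay": 0, "az": 0, "gripper": 1}
    - {"x": -5, "y": 0, "z": -30, "ax": 0, "ay": 0, "az": 0, "gripper": 1}
    - {"x": -15, "y": 0, "z": -30, "ax": 0, "ay": 0, "az": 0, "gripper": 1}

```text
clock: 12.65
position: [0.4429, -0.2339, 0.2938]
ee_rot: [0.999, -0.036, 0.0, -0.001]
ft_force: [0.1, -0.5, -1.7]
grip_width: 0.237
grasp_force: 111.0
```

```bash
python3 - <<'E'
from h import *
go(.43,.02,.295,-4.4)
E
```

```text
pos [ 0.4429 -0.2339  0.2938] F [ 0.1 -0.5 -1.7] shift [ -31.1 -252.3   -0.9] rot [-0.07 -0.    0.28] grip 0.237 111.04319930076599 t 12.65
```

Emit:
apply_moves:
  rows:
    - {"x": -4, "y": -25, "z": 0, "ax": 0, "ay": 0, "az": 0, "gripper": 1}
    - {"x": -4, "y": -32, "z": 0, "ax": 0, "ay": 0, "az": 0, "gripper": 1}
    - {"x": -4, "y": -35, "z": 0, "ax": 0, "ay": 0, "az": 0, "gripper": 1}
    - {"x": -4, "y": -35, "z": 0, "ax": 0, "ay": 0, "az": 0, "gripper": 1}
    - {"x": -4, "y": -35, "z": 0, "ax": 0, "ay": 0, "az": 0, "gripper": 1}

```text
clock: 13.07
position: [0.4339, -0.0697, 0.2933]
ee_rot: [0.999, -0.037, 0.0, 0.0]
ft_force: [0.1, 0.4, -0.4]
grip_width: 0.236
grasp_force: 111.2
```

Emit:
apply_moves:
  rows:
    - {"x": -4, "y": -35, "z": 0, "ax": 0, "ay": 0, "az": 0, "gripper": 1}
    - {"x": -4, "y": -32, "z": 0, "ax": 0, "ay": 0, "az": 0, "gripper": 1}
    - {"x": -3, "y": -23, "z": 0, "ax": 0, "ay": 0, "az": -5, "gripper": 1}
    - {"x": 0, "y": 0, "z": 0, "ax": 0, "ay": 0, "az": -5, "gripper": 1}
    - {"x": 0, "y": 0, "z": 0, "ax": 0, "ay": 0, "az": -5, "gripper": 1}

```text
clock: 13.48
position: [0.4298, 0.021, 0.2934]
ee_rot: [0.995, 0.098, 0.001, 0.0]
ft_force: [-0.7, -1.6, -1.6]
grip_width: 0.235
grasp_force: 111.0
```

Emit:
apply_moves:
  rows:
    - {"x": 0, "y": 0, "z": 0, "ax": 0, "ay": 0, "az": -5, "gripper": 1}
    - {"x": 0, "y": 0, "z": 0, "ax": 0, "ay": 0, "az": -5, "gripper": 1}
    - {"x": 0, "y": 0, "z": 0, "ax": 0, "ay": 0, "az": 0, "gripper": 1}

```text
clock: 13.73
position: [0.4299, 0.0195, 0.2932]
ee_rot: [0.983, 0.183, 0.0, 0.0]
ft_force: [-0.2, 0.3, -1.1]
grip_width: 0.238
grasp_force: 111.0
```

```bash
python3 - <<'E'
from h import *
go(.4705,.1765,.12,20.5)
E
```

```text
pos [0.4299 0.0195 0.2932] F [-0.2  0.3 -1.1] shift [  94.2 -132.   173.2] rot [ 0.02 -0.03  0.57] grip 0.238 110.99282741546631 t 13.73
```

Emit:
apply_moves:
  rows:
    - {"x": 13, "y": -18, "z": 0, "ax": 0, "ay": 0, "az": 0.5, "gripper": 1}
    - {"x": 18, "y": -25, "z": 0, "ax": 0, "ay": 0, "az": 0, "gripper": 1}
    - {"x": 18, "y": -25, "z": 15, "ax": 0, "ay": 0, "az": 0, "gripper": 1}
    - {"x": 18, "y": -25, "z": 25, "ax": 0, "ay": 0, "az": 0, "gripper": 1}
    - {"x": 15, "y": -22, "z": 30, "ax": 0, "ay": 0, "az": 0, "gripper": 1}

```text
clock: 14.15
position: [0.468, 0.1579, 0.2237]
ee_rot: [0.985, 0.175, 0.002, -0.0]
ft_force: [0.2, -1.5, -2.3]
grip_width: 0.237
grasp_force: 111.0
```

Emit:
apply_moves:
  rows:
    - {"x": 10, "y": -14, "z": 30, "ax": 0, "ay": 0, "az": 0, "gripper": 1}
    - {"x": 2, "y": -3, "z": 30, "ax": 0, "ay": 0, "az": 0, "gripper": 1}
    - {"x": 0, "y": 0, "z": 20, "ax": 0, "ay": 0, "az": 0, "gripper": 1}
    - {"x": 0, "y": 0, "z": 10, "ax": 0, "ay": 0, "az": 0, "gripper": 1}
    - {"x": 0, "y": 0, "z": 0, "ax": 0, "ay": 0, "az": 0, "gripper": 1}

```text
clock: 14.57
position: [0.4711, 0.1751, 0.1309]
ee_rot: [0.985, 0.175, -0.002, -0.0]
ft_force: [0.2, -0.7, -1.3]
grip_width: 0.241
grasp_force: 111.1
```

```bash
python3 - <<'E'
from h import *
import workcell
go(.4705,.1765,.049,20.4)
c=workcell.camera("wrist");im=c["color"][:,:,::-1].copy();cv2.imwrite("pics/w2raw.png",im)
cv2.imwrite("pics/w2.png",cv2.resize(im,(800,600),interpolation=cv2.INTER_CUBIC))
E
```

```text
pos [0.4711 0.1751 0.1309] F [ 0.2 -0.7 -1.3] shift [ 0.2 -1.5 81.9] rot [-0.03  0.19 -0.23] grip 0.241 111.0642957687378 t 14.57
```

View pics/w2.png

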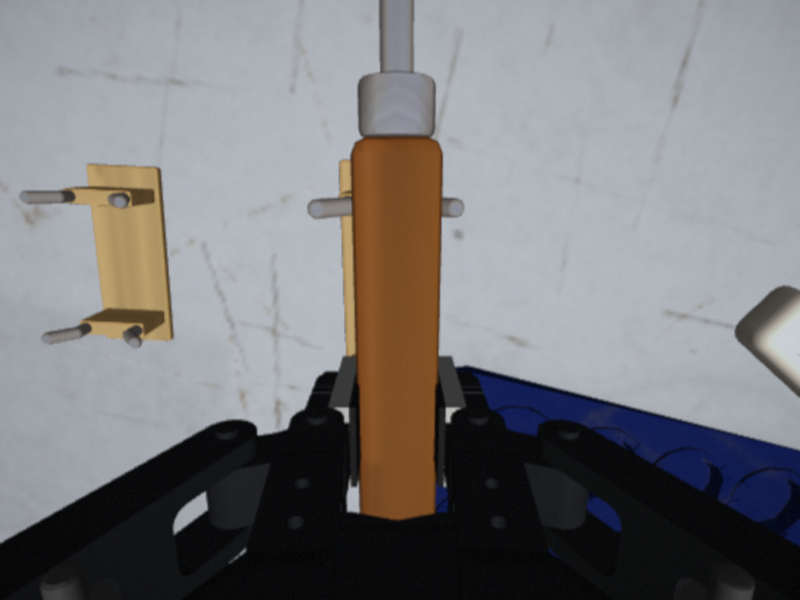

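In the wrist view the fork prong tops are at (308…465, 208), midpoint 387, and the handle is centred at 397. It needs about 4.5 mm to the pole's left. Correcting that, then lowering.

Emit:
apply_moves:
  rows:
    - {"x": 0.5, "y": -2.5, "z": 0, "ax": 0, "ay": 0, "az": -0.4, "gripper": 1}
    - {"x": 0.5, "y": -2, "z": 8, "ax": 0, "ay": 0, "az": 0, "gripper": 1}
    - {"x": 0, "y": 0, "z": 14, "ax": 0, "ay": 0, "az": 0, "gripper": 1}
    - {"x": 0, "y": 0, "z": 14, "ax": 0, "ay": 0, "az": 0, "gripper": 1}
    - {"x": 0, "y": 0, "z": 8, "ax": 0, "ay": 0, "az": 0, "gripper": 1}

```text
clock: 15.03
position: [0.4715, 0.1801, 0.0879]
ee_rot: [0.984, 0.179, 0.0, 0.0]
ft_force: [0.1, -0.1, -1.7]
grip_width: 0.236
grasp_force: 111.1
```

```bash
python3 - <<'E'
from h import *
go(.4694,.1797,.046,20.6)
E
```

```text
pos [0.4715 0.1801 0.0879] F [ 0.1 -0.1 -1.7] shift [-2.1 -0.3 41.9] rot [ 0.03 -0.03  0.06] grip 0.236 111.06014013290405 t 15.03
```

Emit:
apply_moves:
  rows:
    - {"x": 0, "y": 0, "z": 8, "ax": 0, "ay": 0, "az": 0, "gripper": 1}
    - {"x": 0, "y": 0, "z": 8, "ax": 0, "ay": 0, "az": 0, "gripper": 1}
    - {"x": 0, "y": 0, "z": 8, "ax": 0, "ay": 0, "az": 0, "gripper": 1}
    - {"x": 0, "y": 0, "z": 7, "ax": 0, "ay": 0, "az": 0, "gripper": 1}
    - {"x": 0, "y": 0, "z": 4, "ax": 0, "ay": 0, "az": 0, "gripper": 1}

```text
clock: 15.45
position: [0.4712, 0.1801, 0.0526]
ee_rot: [0.984, 0.18, -0.0, 0.0]
ft_force: [-1.1, 0.9, -1.5]
grip_width: 0.24
grasp_force: 111.1
```

Emit:
apply_moves:
  rows:
    - {"x": 0, "y": 0, "z": 2, "ax": 0, "ay": 0, "az": 0, "gripper": 1}
    - {"x": 0, "y": 0, "z": 1.5, "ax": 0, "ay": 0, "az": 0, "gripper": 1}
    - {"x": 0, "y": 0, "z": 1, "ax": 0, "ay": 0, "az": 0, "gripper": 1}
    - {"x": 0, "y": 0, "z": 0, "ax": 0, "ay": 0, "az": 0, "gripper": 1}

```text
clock: 15.78
position: [0.4715, 0.1803, 0.049]
ee_rot: [0.984, 0.18, 0.0, 0.0]
ft_force: [0.5, 0.3, -1.1]
grip_width: 0.231
grasp_force: 111.1
```

```bash
python3 - <<'E'
from h import *
import workcell
print(np.round(workcell.get_obs()["torque"],3))
go(.4694,.1797,.046,20.6)
E
```

```text
[-0.008  0.048  0.011]
pos [0.4715 0.1803 0.049 ] F [ 0.5  0.3 -1.1] shift [-2.1 -0.2  3. ] rot [ 0.01 -0.01  0.09] grip 0.231 111.06015086174011 t 15.78
```

Emit:
apply_moves:
  rows:
    - {"x": 0, "y": 0, "z": 1, "ax": 0, "ay": 0, "az": 0, "gripper": 1}
    - {"x": 0, "y": 0, "z": 1, "ax": 0, "ay": 0, "az": 0, "gripper": 1}
    - {"x": 0, "y": 0, "z": 1, "ax": 0, "ay": 0, "az": 0, "gripper": 1}
    - {"x": 0, "y": 0, "z": 0, "ax": 0, "ay": 0, "az": 0, "gripper": 1}

```text
clock: 16.12
position: [0.4715, 0.1803, 0.0461]
ee_rot: [0.984, 0.18, 0.0, 0.0]
ft_force: [-1.4, -0.9, 1.2]
grip_width: 0.239
grasp_force: 111.7
```

Emit:
apply_moves:
  rows:
    - {"x": 0, "y": 0, "z": 0.6, "ax": 0, "ay": 0, "az": 0, "gripper": 1}
    - {"x": 0, "y": 0, "z": 0, "ax": 0, "ay": 0, "az": 0, "gripper": 1}
    - {"x": 0, "y": 0, "z": 0, "ax": 0, "ay": 0, "az": 0, "gripper": 1}

```text
clock: 16.37
position: [0.4715, 0.1803, 0.046]
ee_rot: [0.984, 0.18, 0.0, 0.0]
ft_force: [-4.6, -3.2, 11.6]
grip_width: 0.236
grasp_force: 113.1
```

Seated: the vertical force rose to about 12 N at TCP z 0.046, the same height as at pick-up. Releasing and lifting clear.

Emit:
apply_moves:
  rows:
    - {"x": 0, "y": 0, "z": -0.4, "ax": 0, "ay": 0, "az": 0, "gripper": 1}
    - {"x": 0, "y": 0, "z": 0, "ax": 0, "ay": 0, "az": 0, "gripper": 1}
    - {"x": 0, "y": 0, "z": 0, "ax": 0, "ay": 0, "az": 0, "gripper": 1}
  newtons: 25

```text
clock: 16.62
position: [0.4715, 0.1803, 0.0461]
ee_rot: [0.984, 0.18, 0.0, 0.0]
ft_force: [-3.2, -2.4, 7.1]
grip_width: 0.236
grasp_force: 111.9
```

Emit:
apply_moves:
  rows:
    - {"x": 0, "y": 0, "z": 0, "ax": 0, "ay": 0, "az": 0, "gripper": 0.6}
    - {"x": 0, "y": 0, "z": 0, "ax": 0, "ay": 0, "az": 0, "gripper": 0.3}
    - {"x": 0, "y": 0, "z": 0, "ax": 0, "ay": 0, "az": 0, "gripper": 0}
    - {"x": 0, "y": 0, "z": 0, "ax": 0, "ay": 0, "az": 0, "gripper": 0}
    - {"x": 0, "y": 0, "z": 0, "ax": 0, "ay": 0, "az": 0, "gripper": 0}

```text
clock: 17.03
position: [0.4714, 0.1802, 0.0456]
ee_rot: [0.984, 0.18, -0.0, -0.0]
ft_force: [-0.4, 0.5, 0.2]
grip_width: 0.925
grasp_force: 0.0
```

Emit:
apply_moves:
  rows:
    - {"x": 0, "y": 0, "z": 0, "ax": 0, "ay": 0, "az": 0, "gripper": 0}
    - {"x": 0, "y": 0, "z": 0, "ax": 0, "ay": 0, "az": 0, "gripper": 0}
    - {"x": 0, "y": 0, "z": 0, "ax": 0, "ay": 0, "az": 0, "gripper": 0}

```text
clock: 17.28
position: [0.4714, 0.1803, 0.0457]
ee_rot: [0.984, 0.18, 0.0, 0.0]
ft_force: [-0.8, 0.3, 0.4]
grip_width: 1.005
grasp_force: 0.0
```

Emit:
apply_moves:
  rows:
    - {"x": 0, "y": 0, "z": -10, "ax": 0, "ay": 0, "az": 0, "gripper": 0}
    - {"x": 0, "y": 0, "z": -25, "ax": 0, "ay": 0, "az": 0, "gripper": 0}
    - {"x": 0, "y": 0, "z": -35, "ax": 0, "ay": 0, "az": 0, "gripper": 0}
    - {"x": 0, "y": 0, "z": -35, "ax": 0, "ay": 0, "az": 0, "gripper": 0}
    - {"x": 0, "y": 0, "z": -25, "ax": 0, "ay": 0, "az": 0, "gripper": 0}

```text
clock: 17.7
position: [0.4716, 0.181, 0.1793]
ee_rot: [0.984, 0.18, 0.001, -0.0]
ft_force: [-0.1, 0.0, -1.0]
grip_width: 0.999
grasp_force: 0.0
```

Emit:
apply_moves:
  rows:
    - {"x": -15, "y": 15, "z": -20, "ax": 0, "ay": 0, "az": 0, "gripper": 0}
    - {"x": -25, "y": 28, "z": -15, "ax": 0, "ay": 0, "az": 0, "gripper": 0}
    - {"x": -25, "y": 28, "z": 0, "ax": 0, "ay": 0, "az": 0, "gripper": 0}
    - {"x": -20, "y": 25, "z": 0, "ax": 0, "ay": 0, "az": 0, "gripper": 0}
    - {"x": 0, "y": 10, "z": 0, "ax": 0, "ay": 0, "az": 0, "gripper": 0}

```text
clock: 18.12
position: [0.4276, 0.0468, 0.2115]
ee_rot: [0.984, 0.178, -0.0, 0.002]
ft_force: [0.9, 0.4, -0.1]
grip_width: 0.997
grasp_force: 0.0
```

```bash
python3 - <<'E'
from h import *
import workcell
go(.47,.18,.2,20.6)
T=workcell.camera("top")["color"][:,:,::-1].copy();S=workcell.camera("side")["color"][:,:,::-1].copy()
T0=cv2.imread("pics/topraw.png")
f=lambda im,x,y,w,h,W,H:cv2.resize(im[y:y+h,x:x+w],(W,H),interpolation=cv2.INTER_CUBIC)
A=f(T,195,205,80,110,290,400);A0=f(T0,195,205,80,110,290,400);B=f(T,335,105,110,110,220,220);C=f(S,245,130,100,82,220,180)
cv2.imwrite("pics/z7.png",np.hstack([A0,A,np.vstack([B,C])]))
d=cv2.absdiff(T,T0).max(2)
print("soap diff",d[235:272,318:362].max())
E
```

```text
pos [0.4276 0.0468 0.2115] F [ 0.9  0.4 -0.1] shift [  86.3 -110.    11.1] rot [ 0.17  0.03 -0.15] grip 0.997 0.0 t 18.12
soap diff 187
```

View pics/z7.png

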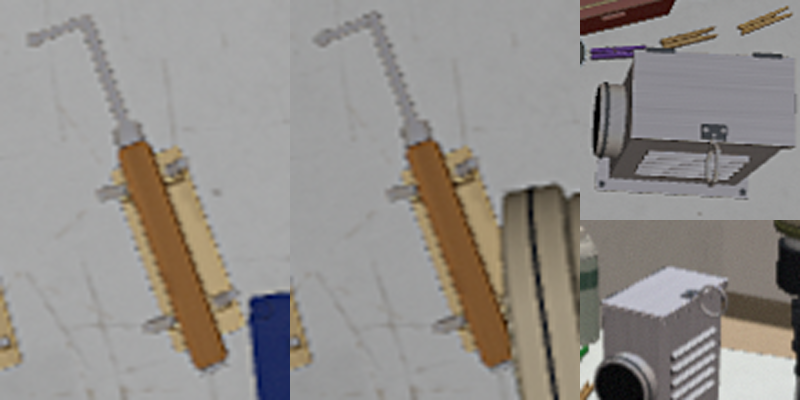

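The pole is back in its forks as at the start and the flap lies shut with the ring free. The soap region is hidden by the arm in this view, but the pole and gripper stayed well above it throughout.

```bash
python3 -c "
import workcell;print(workcell.hand_in())"
```

```text
the job is handed in; nothing more can be done
None
```

The job is handed in at about 18 s of the 64 s allowed: the flap is drawn shut and unhooked, and the pole lies back in the larger cradle. I didn't re-check the soap bar by camera because the arm hid it, but nothing came near it.

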